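# Shake up the amber stain jar in the guitar workshop

## Robot

A 7-joint arm with a two-finger parallel gripper is mounted at the origin on the work surface. World frame = base frame: x ahead of the robot, y to its left, z up, the work surface at z = 0. Lengths are in m, angles in rad, forces in N, time in s.
With the tool pointing down it reaches from about 0.425 to 0.875 m from the base axis. Payload 4.7 kg.
Tool frame: the origin (TCP) lies at the centre of the arm's flange, where the gripper is bolted on; the fingertips stand 182 mm ahead of it and the grasp point (between the pads) lies 164 mm ahead of it; x points along the fingers, y is the direction in which the jaws open and shut, and the axes are right-handed (so a half turn about x gives the same grasp; the last joint's range is limited). The gripper opens to 87 mm and grips with 3 to 60 N. Pads are 19 mm wide; open, the fingers measure 117 mm over their backs; the gripper's body (75 mm by 190 mm) begins 51 mm behind the grasp point.
Start: joints at [-1.227, 0.321, -0.07, 1.45, 0.023, 1.371, -0.057], TCP at [0.211, 0.615, 0.405] pointing down, gripper open.
Joint ranges: [-2.86, 2.86], [-0.3, 2.09], [-1.38, 1.24], [0.06, 2.45], [-1.56, 4.7], [0.09, 2.05], [-2.69, 2.69]. Speed limits (rad/s): [2.57, 2.57, 3.14, 3.14, 3.14, 3.14, 3.14].

## Interface

Orientations are given as a rotation vector (axis times angle).
In Python, from bench import ctrl gives the robot as it stands.
- The arm moves only by the shell command python3 -m crank 'ROWS' [FORCE]. ROWS is JSON, one flat list of numbers, 7 for each row, row after row: the shift along the tool's x, y, z in mm, then the turn, a rotation vector about the tool's x, y, z in rad, then the finger opening in mm, from 0 to 87. A call has exactly 5 rows; each row shifts and turns the commanded pose from where the row before left it, along the tool's axes as they then stand; what a row does not reach is not made up. A row lasts 1/8 s, in which the tool goes at most 62.5 mm and 10.7 degrees, less where a joint would pass 70% of its speed; a pose out of reach is approached as far as the arm can. A call with a gripper value outside its range is refused whole. The fingers move at their own pace and stop on an object; FORCE is the grip in N (left out, the last holds). Time passes only in rows, so rows that do not move let the fingers close, or fill a call up. It gives the time, the measured TCP pose, the force and the opening at its end, in the units of the state.
- ctrl.get_state(): the state, without advancing time (a new reading comes with each control period).
- ctrl.get_image(name): name is "side" or "top" or "wrist"; returns the picture (420x560x3 uint8, red, green, blue); there is no depth.
- ctrl.camera_params(name): a dict with "K" (3x3 intrinsics, pixels), "world_to_cam" (4x4, takes a point from world to camera coordinates); the wrist camera has in their place "hand_eye" (4x4, takes a point from camera to tool coordinates, whose origin is the TCP and whose axes are the tool frame's). Camera axes: x right, y down, z forward; pixel columns grow to the right and rows downward; lengths in m; the calibration is good to about 2 mm. The wrist camera is an equidistant fisheye: a pixel r from the principal point sees the ray r / f radians off the axis. A picture is of the moment at which its call begins: read the wrist's pose just before it. camera_params takes no time and is no camera call.
- ctrl.close_job(): hands the job in, once; it reports no verdict.
Trained networks look in the newest picture that a camera, given by its name, has taken for a name from the list of things; names that differ only in an ending like _2 or _b are one class to them, and where a whole thing is asked for, a point or a joint stands for the part that bears it (a point fixed in the world has none). Each returns a list of dicts, best first, with "confidence" (0 to 1); they miss things now and then, are a little off and sometimes report something else, mostly with a low value. They report only what shows in the picture. A call takes as long as a camera call. They do not tell look-alikes from the thing itself.
- ctrl.regions_of(camera, target): "region" (420x560 bool, what is visible of it) and "at" ([column, row] in pixels, amid what is visible of it).
- ctrl.mark_of(camera, target): "at" ([column, row] in pixels: a listed point, or the origin of a listed thing).
The state is a dict: "time": time; "joint_positions": joint angles; "qd": joint speeds; "joint_torque": joint torques, N m; "position": TCP position; "tool_rot": TCP orientation; "ft_force": force on the tool from outside, world axes, zero at the start; "torque": the same for the moment, N m; "grip_width": opening from 0.0 (shut) to 1.0 (fully open).
Only numpy, scipy, OpenCV 4.12 (cv2) and the standard library are available. Lean on these libraries where they do the work, as an engineer would, in place of code of your own. Each camera call takes 0.05 s, during which the arm holds its last target.

## Task

Take the amber stain jar with the white cap, keep it upright, and press it down on the middle of the shaker's sprung orange pad until the pad is fully depressed, holding it fully down there for about a second. Then stand the jar upright in the middle of the round brown cork mat and let go.

Things in the scene. Friction and masses are not known exactly. Their poses are not given: they have to be found in the camera images.
- amber_jar: closed upright jar: amber-orange body 48 mm in diameter, straight from 0 to 60 mm height, white cap 41 mm wide from 64 to 78 mm (top); white paper band on the body. 0.13 to 0.22 kg. Origin: centre of underside, z up. Stands at the front middle in a row along y with two like jars (green; blue with black cap), in any order, centres 85 mm or more apart; gripping along x leaves free room.
- pad_top (a point): centre of the top face of the shaker's round pad: flat, orange with a black rubber face, 70 mm in diameter, 10 mm thick. The point sinks with the pad: 90 mm above the bench when up, 80 mm when fully depressed; z up. The shaker is a grey box 130 x 130 mm, 70 mm high, pad above its middle, fixed to the bench on the left or the right side.
- shaker_pad (a joint): how far the pad is pressed down, in m: 0 up, 0.010 fully depressed (its underside meets the steel ring on the box). Sprung: starts to move at about 4 N, fully down at 10 N, springs back when released. The jar's weight alone does not move it; about 15 N presses it firmly home.
- mat_top (a point): centre of the top face of a round dark brown cork mat, 110 mm in diameter and 6 mm thick, fixed flat on the bench on the side opposite to the shaker; the top face is 6 mm above the bench; z up.
Things that resemble listed ones, but are neither listed nor needed, are in the scene too. Leave any green or yellow look-alike of the part that bears pad_top alone.

How it is judged:
By the outcome, as a careful person would: the job done as asked, in the order asked, and still so for the second after the job is handed in, with the robot touching nothing.
It also fails if it takes over 46 s, if anything falls off the work surface, if the arm or the gripper's body presses on something with over 40 N, if the wrist force passes 120 N, or if a joint passes its speed limit or range.

## Working session

There is one attempt and no reset: what is moved stays moved. The work goes in short steps, Python scripts to look and compute and a shell command to move; the robot and the scene stay as the last step left them, time stands still between calls to the robot, and variables do not carry over. Pictures are saved under pics/ and viewed, and the job is handed in when it is done.

```bash
ls; mkdir -p pics
cat > h.py <<'E'
import numpy as np,cv2
from bench import ctrl
from scipy.spatial.transform import Rotation as R
def snap(c,f):
    im=ctrl.get_image(c); cv2.imwrite('pics/'+f,im[:,:,::-1]); return im
def onplane(c,px,z):
    p=ctrl.camera_params(c);K=np.array(p['K']);T=np.array(p['world_to_cam'])
    d=np.linalg.inv(K)@[px[0],px[1],1];Rm=T[:3,:3];o=-Rm.T@T[:3,3];w=Rm.T@d
    return o+w*(z-o[2])/w[2]
def proj(c,P):
    p=ctrl.camera_params(c);K=np.array(p['K']);T=np.array(p['world_to_cam'])
    q=K@(T[:3,:3]@np.array(P)+T[:3,3]);return q[:2]/q[2]
E
python3 - <<'E'
from h import *
s=ctrl.get_state()
for k in s: print(k,np.round(s[k],3))
print(np.round(R.from_rotvec(s['tool_rot']).as_matrix(),3))
for c in ['side','top']:
    snap(c,c+'0.png')
    for t in ['amber_jar','pad_top','mat_top']:
        for d in ctrl.mark_of(c,t)[:4]:
            print(c,t,np.round(d['at'],1),round(d['confidence'],2),np.round(onplane(c,d['at'],{'amber_jar':0,'pad_top':.09,'mat_top':.006}[t]),4))
E
```

```text
pics
time 0.0
joint_positions [-1.227  0.322 -0.07   1.452  0.023  1.371 -0.057]
qd [-0.001 -0.    -0.002 -0.001 -0.001  0.001  0.   ]
joint_torque [ 0.0000e+00 -4.9130e+01 -4.0400e-01 -3.1252e+01 -6.4000e-02  4.4000e-02
  0.0000e+00]
position [0.21  0.615 0.404]
tool_rot [ 0.257  1.555 -0.26 ]
ft_force [-0.067 -0.086 -0.201]
torque [-0.042  0.031 -0.003]
grip_width 1.002
[[-0.001  0.324  0.946]
 [-0.002  0.946 -0.324]
 [-1.    -0.002  0.   ]]
side amber_jar [325.8 279.5] 0.67 [ 0.4885 -0.1166  0.    ]
side pad_top [202.4 177.7] 0.88 [0.3646 0.2745 0.09  ]
side pad_top [231.9 121. ] 0.72 [0.5541 0.4637 0.09  ]
side pad_top [278.5 148.1] 0.61 [0.6026 0.2739 0.09  ]
side mat_top [413.9 335.3] 0.63 [ 0.558  -0.3384  0.006 ]
top amber_jar [350.4 212.6] 0.8 [ 0.4768 -0.1073  0.    ]
top pad_top [203.6 165.2] 0.61 [0.591  0.2672 0.09  ]
top pad_top [197.9 255.8] 0.6 [0.367 0.279 0.09 ]
top pad_top [120.7 175.1] 0.58 [0.5671 0.4748 0.09  ]
top mat_top [435.7 182.5] 0.96 [ 0.5556 -0.3314  0.006 ]
```

View pics/side0.png

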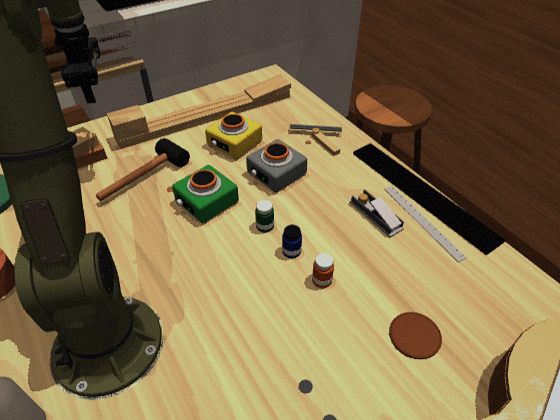

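View pics/top0.png

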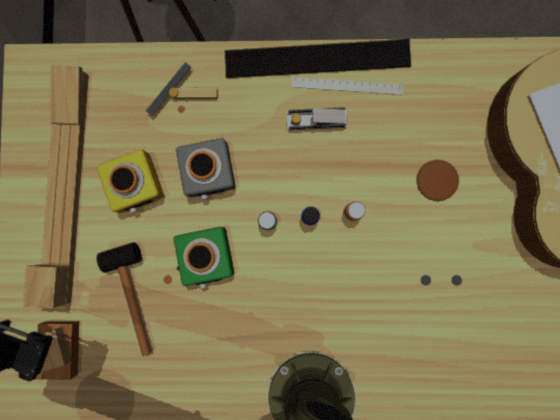

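Side: amber jar with white cap at (323,270), green jar (264,215), blue jar (291,241). There is one grey shaker, at (277,160); the green (205,190) and yellow (233,130) boxes are look-alikes. The mat is at (415,335). In the top view these are: jar (355,211), grey shaker (203,166), mat (437,181). The grey one fits the description; I'll confirm that in a crop and refine the positions.

Run:
```python
from h import *
s=cv2.imread('pics/side0.png');t=cv2.imread('pics/top0.png')
a=cv2.resize(s[120:300,220:360],None,fx=3,fy=3,interpolation=cv2.INTER_CUBIC)
b=cv2.resize(t[130:240,160:380],None,fx=1.7,fy=1.7,interpolation=cv2.INTER_CUBIC)
c=np.zeros((540,800,3),np.uint8);c[:a.shape[0],:420]=a;c[:b.shape[0],424:424+b.shape[1]]=b
cv2.imwrite('pics/crop.png',c)
for cam in ['top','side']:
  o=np.array(ctrl.camera_params(cam)['world_to_cam']);print(cam,'cam at',np.round(-o[:3,:3].T@o[:3,3],3))
  for t in ['amber_jar','pad_top','mat_top']:
    for d in ctrl.regions_of(cam,t)[:3]:
        r=d['region'].astype(np.uint8);n=np.argwhere(r);cnt=max(cv2.findContours(r,0,1)[0],key=len)
        e=cv2.fitEllipse(cnt) if len(cnt)>5 else None
        print(cam,t,np.round(d['at'],1),round(d['confidence'],2),len(n),n.min(0),n.max(0),np.round(e[0],1),np.round(e[1],1))
```

```text
top cam at [0.42  0.052 1.13 ]
top amber_jar [354.6 213. ] 0.89 323 [202 344] [221 364] [354.  211.2] [18.6 20.3]
top pad_top [197.9 256.2] 0.89 617 [243 186] [269 213] [199.6 256. ] [26.6 27.7]
top pad_top [201.9 164.3] 0.58 628 [151 187] [178 215] [201.4 164.5] [26.9 28. ]
top pad_top [122.7 175.4] 0.57 632 [165 109] [193 136] [122.5 178.5] [27.4 27.6]
top mat_top [437.1 182. ] 0.59 1373 [159 416] [200 458] [437.1 179.2] [40.2 41.7]
side cam at [ 0.06  -0.587  0.876]
side amber_jar [323.3 269.8] 0.75 596 [253 312] [286 333] [322.4 269.6] [20.5 34.7]
side pad_top [233.1 120.8] 0.82 293 [113 221] [128 243] [232.2 120.7] [14.8 22.9]
side pad_top [277.9 150.1] 0.77 345 [142 264] [159 288] [276.3 150.7] [16.9 23.9]
side pad_top [203.9 180.4] 0.61 441 [169 189] [188 216] [202.6 178.4] [19.4 26.8]
```

View pics/crop.png

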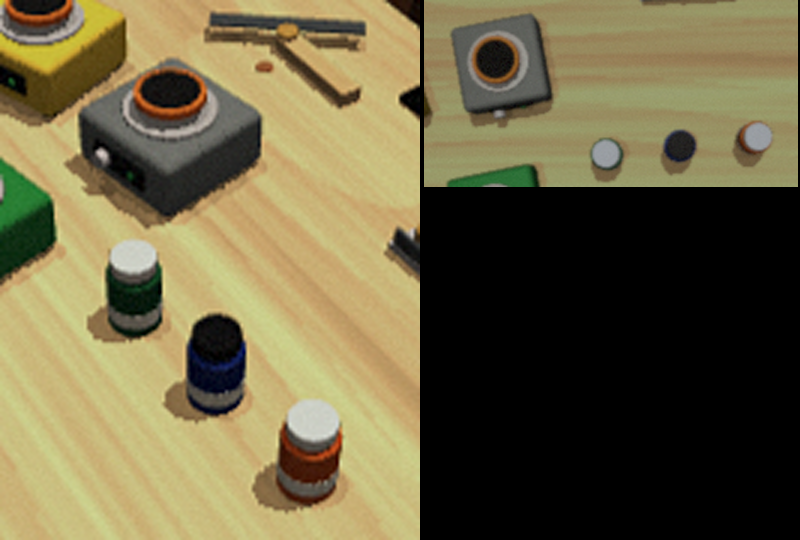

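The crop confirms it. The jar with the amber body and white cap is at crop (310,450), and the only grey shaker, with an orange and black pad, is at crop (170,93). Next I'll compute positions.

Run:
```python
from h import *
im=cv2.imread('pics/top0.png');h=cv2.cvtColor(im,cv2.COLOR_BGR2HSV)
def ell(mask,win):
    m=np.zeros(mask.shape,np.uint8);c0,r0,c1,r1=win;m[r0:r1,c0:c1]=mask[r0:r1,c0:c1]
    c=max(cv2.findContours(m,0,1)[0],key=cv2.contourArea);return cv2.fitEllipse(cv2.convexHull(c))
for cam,pw,jw,mw in [('top',(183,145,222,187),(340,198,370,225),(410,150,465,210)),('side',(260,138,295,163),(305,250,340,292),(385,305,450,362))]:
    im=cv2.imread(f'pics/{cam}0.png');h=cv2.cvtColor(im,cv2.COLOR_BGR2HSV);H,S,V=cv2.split(h)
    e=ell(((H<18)&(S>150)&(V>60)).astype(np.uint8),pw);print(cam,'pad',np.round(e[0],1),np.round(e[1],1),np.round(onplane(cam,e[0],.086),4))
    e=ell(((S<60)&(V>150)).astype(np.uint8),jw);print(cam,'cap',np.round(e[0],1),np.round(e[1],1),np.round(onplane(cam,e[0],.078 if cam=='top' else .073),4))
    e=ell(((H<14)&(S>120)&(V<170)).astype(np.uint8),mw);print(cam,'mat',np.round(e[0],1),np.round(e[1],1),np.round(onplane(cam,e[0],.005),4))
```

```text
top pad [201.9 164.9] [26.7 26.9] [0.5925 0.2723 0.086 ]
top cap [356.6 209.8] [14.  14.8] [ 0.4798 -0.1116  0.078 ]
top mat [437.3 179.9] [39.7 40.7] [ 0.5625 -0.3361  0.005 ]
side pad [276.1 150.8] [17.4 24.5] [0.593  0.2714 0.086 ]
side cap [324.  259.5] [14.  17.3] [ 0.4824 -0.1091  0.073 ]
side mat [415.2 335.3] [43.7 54.2] [ 0.5609 -0.3397  0.005 ]
```

Run:
```python
from h import *
s=ctrl.get_state();p=np.array(s['position']);Rm=R.from_rotvec(s['tool_rot'])
G=np.array([[0,1,0],[0,0,-1],[-1,0,0]],float)
rv=(Rm.inv()*R.from_matrix(G)).as_rotvec();print(rv)
W=[p+(np.array([.42,.30,.40])-p)*k/7 for k in range(1,8)]
q=np.array([.481,-.11,.30]);W+=[W[6]+(q-W[6])*k/8 for k in range(1,9)]
cur=p
for k,w in enumerate(W):
    d=Rm.inv().apply(w-cur)*1000; print(k,np.round(d,1),np.round(rv/9,3) if k<9 else 0);cur=w
    if k<9: Rm=Rm*R.from_rotvec(rv/9)
```

```text
[ 1.24104523e+00 -8.09817275e-05 -1.27393343e-04]
0 [  0.7 -32.9  42.9] [ 0.138 -0.    -0.   ]
1 [  0.7 -26.7  47. ] [ 0.138 -0.    -0.   ]
2 [  0.7 -20.   50.2] [ 0.138 -0.    -0.   ]
3 [  0.7 -12.9  52.5] [ 0.138 -0.    -0.   ]
4 [ 0.7 -5.5 53.8] [ 0.138 -0.    -0.   ]
5 [ 0.7  1.9 54. ] [ 0.138 -0.    -0.   ]
6 [ 0.7  9.3 53.2] [ 0.138 -0.    -0.   ]
7 [12.5 -6.6 51.4] [ 0.138 -0.    -0.   ]
8 [12.5  0.5 51.8] [ 0.138 -0.    -0.   ]
9 [12.5  7.6 51.3] 0
10 [12.5  7.6 51.2] 0
11 [12.5  7.6 51.2] 0
12 [12.5  7.6 51.3] 0
13 [12.5  7.6 51.2] 0
14 [12.5  7.6 51.3] 0
```

```bash
python3 -m crank '[1,-33,43,0.138,0,0,87, 1,-27,47,0.138,0,0,87, 1,-20,50,0.138,0,0,87, 0,-13,53,0.138,0,0,87, 1,-5,54,0.138,0,0,87]' 50
python3 -m crank '[0,2,54,0.138,0,0,87, 1,9,53,0.138,0,0,87, 12,-7,51,0.138,0,0,87, 13,1,52,0.138,0,0,87, 12,8,51,0,0,0,87]'
```

```text
time: 1.32
position: [0.3615, 0.3877, 0.4011]
tool_rot: [0.799, 1.419, -0.797]
ft_force: [0.6, 0.8, 1.3]
grip_width: 0.997
time: 1.95
position: [0.4434, 0.1442, 0.3627]
tool_rot: [1.212, 1.208, -1.21]
ft_force: [0.3, 0.8, 0.3]
grip_width: 1.002
```

```bash
python3 -m crank '[13,8,51,0,0,0,87, 12,8,51,0,0,0,87, 13,7,51,0,0,0,87, 12,7,51,0,0,0,87, 13,8,50,0,0,0,87]'
python3 - <<'E'
from h import *
s=ctrl.get_state();print(s['position'],s['tool_rot'])
G=np.array([[0,1,0],[0,0,-1],[-1,0,0]],float)
print((R.from_rotvec(s['tool_rot']).inv()*R.from_matrix(G)).as_rotvec())
im=snap('wrist','w1.png');T=np.array(ctrl.camera_params('wrist')['hand_eye']);K=np.array(ctrl.camera_params('wrist')['K'])
Rm=R.from_rotvec(s['tool_rot']).as_matrix()
def wproj(P):
    t=Rm.T@(np.array(P)-s['position']);c=np.linalg.inv(T)@np.append(t,1);th=np.arctan2(np.hypot(c[0],c[1]),c[2]);n=c[:2]/np.hypot(c[0],c[1])
    return K[0,0]*th*n+K[:2,2]
print('expected cap top',wproj([.481,-.110,.078]),'base',wproj([.481,-.11,0]))
for d in ctrl.regions_of('wrist','amber_jar')[:3]: print(d['at'],d['confidence'])
E
```

```text
time: 2.58
position: [0.4811, -0.1096, 0.2999]
tool_rot: [1.211, 1.208, -1.208]
ft_force: [1.1, 1.0, -0.5]
grip_width: 1.0
[ 0.48114122 -0.10960553  0.29990953] [ 1.21105357  1.20811667 -1.208165  ]
[-0.00073558 -0.0006956  -0.0016933 ]
expected cap top [281.90982023 233.71570484] base [282.19072589 200.84936391]
[280.6, 219.5] 0.7
```

View pics/w1.png

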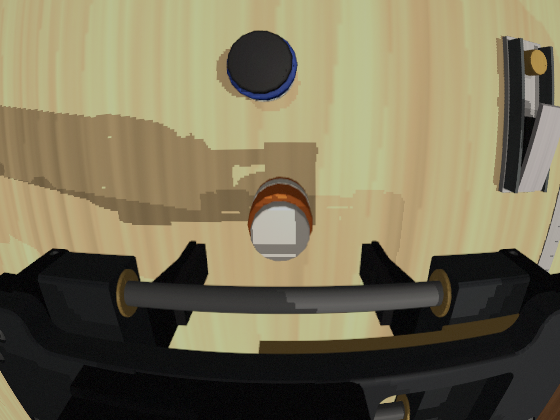

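The wrist view shows the amber jar's white cap at (280,231), against an expected (282,234), so it is centred between the fingers. Descending.

```bash
python3 -m crank '[35,0,0,0,0,0,87, 35,0,0,0,0,0,87, 20,0,0,0,0,0,87, 6,0,0,0,0,0,87, 0,0,0,0,0,0,87]' && python3 -m crank '[0,0,0,0,0,0,40, 0,0,0,0,0,0,40, 0,0,0,0,0,0,40, 0,0,0,0,0,0,40, 0,0,0,0,0,0,40]' 50 && python3 -m crank '[0,0,0,0,0,0,40, 0,0,0,0,0,0,40, 0,0,0,0,0,0,40, 0,0,0,0,0,0,40, 0,0,0,0,0,0,40]'
```

```text
time: 3.3
position: [0.4813, -0.1077, 0.2041]
tool_rot: [1.21, 1.209, -1.209]
ft_force: [-0.1, 0.7, -0.0]
grip_width: 0.995
time: 3.92
position: [0.4807, -0.108, 0.2038]
tool_rot: [1.21, 1.21, -1.211]
ft_force: [-2.9, 0.4, 2.9]
grip_width: 0.543
time: 4.55
position: [0.4807, -0.108, 0.2037]
tool_rot: [1.21, 1.21, -1.211]
ft_force: [-4.0, -0.3, 5.0]
grip_width: 0.543
```

```bash
python3 -m crank '[20,0,0,0,0,0,40, -20,0,0,0,0,0,40, -40,0,0,0,0,0,40, -45,0,0,0,0,0,40, -36,0,0,0,0,0,40]' --help 2>/dev/null | head -0
python3 - <<'E'
from h import *
s=ctrl.get_state();print(s['time'],s['position'],s['ft_force'])
E
```

```text
4.55 [ 0.48071624 -0.10801537  0.2037404 ] [-3.96263849 -0.26668068  5.01950336]
```

That call contained a mistyped first row, but it was refused: the clock and pose are unchanged. Here is the correct lift.

```bash
python3 -m crank '[-15,0,0,0,0,0,40, -30,0,0,0,0,0,40, -40,0,0,0,0,0,40, -40,0,0,0,0,0,40, -16,0,0,0,0,0,40]'
python3 - <<'E'
from h import *
snap('side','s2.png');snap('wrist','w2.png')
c=cv2.imread('pics/s2.png')[180:320,240:400];w=cv2.imread('pics/w2.png')
o=np.zeros((420,800,3),np.uint8);o[:,:480]=cv2.resize(c,(480,420));o[:240,480:]=cv2.resize(w,(320,240));cv2.imwrite('pics/c2.png',o)
print(ctrl.get_state()['ft_force'])
E
```

```text
time: 5.18
position: [0.4819, -0.1084, 0.3475]
tool_rot: [1.213, 1.205, -1.206]
ft_force: [0.1, -0.2, -2.1]
grip_width: 0.541
[ 0.38202603  0.49370815 -3.17495251]
```

View pics/c2.png

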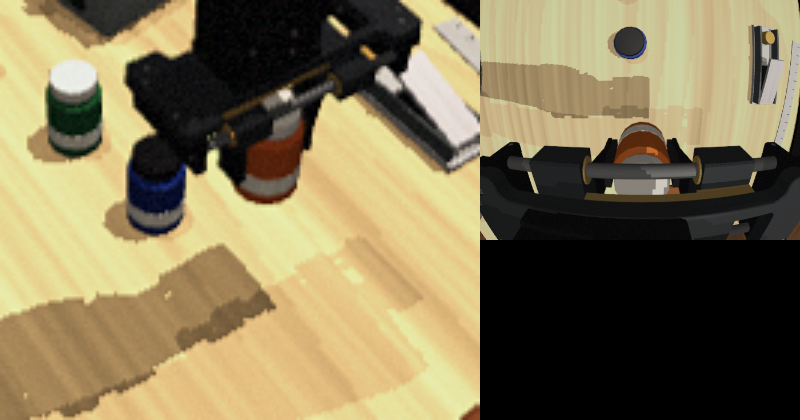

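The jar is held upright, with its base clear at side-crop (265,200). Moving over the grey shaker.

```bash
python3 -m crank '[0,16,-54,0,0,0,40, 0,16,-54,0,0,0,40, 0,16,-55,0,0,0,40, 0,16,-55,0,0,0,40, 0,16,-55,0,0,0,40]' && python3 -m crank '[0,16,-55,0,0,0,40, 0,15,-54,0,0,0,40, 10,0,0,0,0,0,40, 10,0,0,0,0,0,40, 0,0,0,0,0,0,40]'
python3 - <<'E'
from h import *
s=ctrl.get_state();print(s['ft_force'],R.from_rotvec(s['tool_rot']).as_matrix().round(3))
a=snap('side','s3.png');b=snap('wrist','w3.png');t=snap('top','t3.png')
z=s['position'][2]-.2037;print('base z',z,'expect px pad',proj('side',[.593,.272,.09]),'jar base',proj('side',[s['position'][0],s['position'][1]-.002,z]))
for d in ctrl.mark_of('side','amber_jar')[:2]: print(d['at'],d['confidence'],onplane('side',d['at'],z))
o=np.zeros((420,800,3),np.uint8);o[:,:420]=cv2.resize(a[60:200,210:350],(420,420));o[:285,420:]=cv2.resize(b,(380,285));cv2.imwrite('pics/c3.png',o[:,:,::-1])
E
```

```text
time: 5.9
position: [0.5612, 0.1666, 0.3423]
tool_rot: [1.208, 1.21, -1.213]
ft_force: [0.0, -0.2, -1.8]
grip_width: 0.54
time: 6.52
position: [0.5921, 0.2718, 0.3225]
tool_rot: [1.208, 1.208, -1.216]
ft_force: [-0.6, -1.3, -1.9]
grip_width: 0.537
[-0.61414889 -1.26915694 -1.89019198] [[-0.003  1.    -0.004]
 [-0.003 -0.004 -1.   ]
 [-1.    -0.003  0.003]]
base z 0.1187696649987538 expect px pad [276.00335353 149.5752854 ] jar base [276.09254228 141.87719627]
[277.6, 142.6] 0.61 [0.59391366 0.26472971 0.11876966]
```

View pics/c3.png

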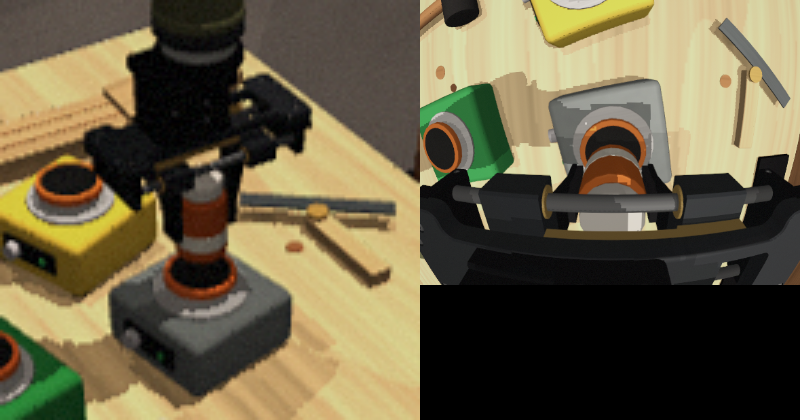

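The jar stands over the grey shaker's pad, side crop (202,270). Nudge 2 mm in +y and descend to just above it, then press slowly.

```bash
python3 -m crank '[10,1,-2,0,0,0,40, 10,0,0,0,0,0,40, 4,0,0,0,0,0,40, 3,0,0,0,0,0,40, 3,0,0,0,0,0,40]' && python3 -m crank '[1,0,0,0,0,0,40, 1,0,0,0,0,0,40, 1,0,0,0,0,0,40, 1,0,0,0,0,0,40, 0,0,0,0,0,0,40]'
```

```text
time: 7.35
position: [0.5936, 0.2759, 0.2947]
tool_rot: [1.21, 1.209, -1.21]
ft_force: [-0.0, -0.2, -1.3]
grip_width: 0.538
time: 7.98
position: [0.5934, 0.2759, 0.2911]
tool_rot: [1.21, 1.209, -1.21]
ft_force: [-2.1, -0.7, 3.1]
grip_width: 0.541
```

```bash
python3 -m crank '[2,0,0,0,0,0,40, 2,0,0,0,0,0,40, 2,0,0,0,0,0,40, 1,0,0,0,0,0,40, 0,0,0,0,0,0,40]'
```

```text
time: 8.6
position: [0.5935, 0.2759, 0.2844]
tool_rot: [1.21, 1.209, -1.21]
ft_force: [-4.3, -2.4, 6.9]
grip_width: 0.543
```

```bash
python3 -m crank '[1,0,0,0,0,0,40, 1,0,0,0,0,0,40, 1,0,0,0,0,0,40, 0,0,0,0,0,0,40, 0,0,0,0,0,0,40]'
```

```text
time: 9.22
position: [0.5935, 0.2758, 0.2837]
tool_rot: [1.211, 1.209, -1.209]
ft_force: [-7.5, -2.4, 17.5]
grip_width: 0.542
```

The TCP moved only 0.7 mm of the 3 mm commanded and the force jumped to about 19 N, so the pad is bottomed. Hold and look.

```bash
python3 -m crank '[0,0,0,0,0,0,40, 0,0,0,0,0,0,40, 0,0,0,0,0,0,40, 0,0,0,0,0,0,40, 0,0,0,0,0,0,40]'
python3 - <<'E'
from h import *
a=snap('side','s4.png');b=snap('wrist','w4.png')
o=np.zeros((480,800,3),np.uint8);o[:,:480]=cv2.resize(a[90:190,230:330],(480,480),interpolation=cv2.INTER_CUBIC);o[:240,480:]=cv2.resize(b,(320,240))
cv2.imwrite('pics/c4.png',o[:,:,::-1])
E
python3 -m crank '[0,0,0,0,0,0,40, 0,0,0,0,0,0,40, 0,0,0,0,0,0,40, 0,0,0,0,0,0,40, 0,0,0,0,0,0,40]'
```

```text
time: 9.85
position: [0.5936, 0.2757, 0.2837]
tool_rot: [1.211, 1.209, -1.209]
ft_force: [-7.8, -3.2, 17.0]
grip_width: 0.535
time: 10.58
position: [0.5936, 0.2758, 0.2837]
tool_rot: [1.211, 1.209, -1.209]
ft_force: [-7.2, -2.6, 16.9]
grip_width: 0.544
```

View pics/c4.png

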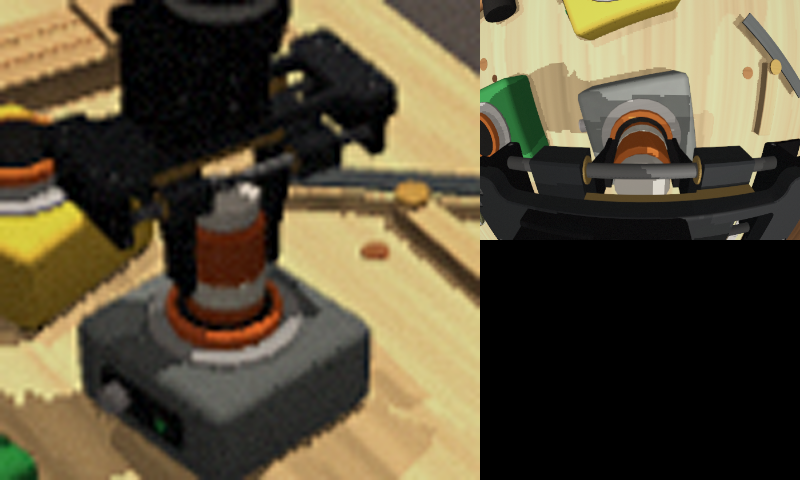

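The pad is down on the steel ring (crop 225,310) and the jar is near its centre. It has been held at about 19 N for over 1.3 s. Now lift and carry it to the mat.

```bash
python3 -m crank '[-4,0,0,0,0,0,40, -8,0,0,0,0,0,40, -15,0,0,0,0,0,40, -20,0,0,0,0,0,40, -20,0,0,0,0,0,40]' && python3 -m crank '[0,-3,55,0,0,0,40, 0,-3,56,0,0,0,40, 0,-3,56,0,0,0,40, 0,-3,56,0,0,0,40, 0,-3,56,0,0,0,40]' && python3 -m crank '[0,-3,56,0,0,0,40, 0,-3,56,0,0,0,40, 0,-3,56,0,0,0,40, 0,-3,56,0,0,0,40, 0,-3,55,0,0,0,40]' && python3 -m crank '[0,-2,54,0,0,0,40, 15,0,0,0,0,0,40, 30,0,0,0,0,0,40, 30,0,0,0,0,0,40, 0,0,0,0,0,0,40]'
```

```text
time: 11.2
position: [0.5936, 0.276, 0.3492]
tool_rot: [1.21, 1.208, -1.209]
ft_force: [-0.3, 0.6, -1.6]
grip_width: 0.543
time: 11.82
position: [0.5781, -0.005, 0.3492]
tool_rot: [1.211, 1.208, -1.208]
ft_force: [0.7, -0.4, -2.0]
grip_width: 0.541
time: 12.45
position: [0.5629, -0.2838, 0.3491]
tool_rot: [1.21, 1.207, -1.208]
ft_force: [1.5, 0.7, -2.4]
grip_width: 0.542
time: 13.08
position: [0.5606, -0.3344, 0.2707]
tool_rot: [1.209, 1.214, -1.211]
ft_force: [0.1, -0.4, -0.9]
grip_width: 0.54
```

Run:
```python
from h import *
s=ctrl.get_state();print(s['position'])
a=snap('side','s5.png');b=snap('wrist','w5.png')
z=s['position'][2]-.2037
for d in ctrl.mark_of('side','amber_jar')[:2]: print(d['at'],d['confidence'],onplane('side',d['at'],z))
print('jar base exp',proj('side',[s['position'][0],s['position'][1]-.002,z]))
o=np.zeros((480,800,3),np.uint8);o[:,:480]=cv2.resize(a[240:380,350:490],(480,480),interpolation=cv2.INTER_CUBIC);o[:240,480:]=cv2.resize(b,(320,240))
cv2.imwrite('pics/c5.png',o[:,:,::-1])
```

```text
[ 0.56061111 -0.33436277  0.27065424]
[421.4, 320.9] 0.49 [ 0.55905889 -0.34046283  0.06695424]
jar base exp [420.50184193 319.04107365]
```

View pics/c5.png

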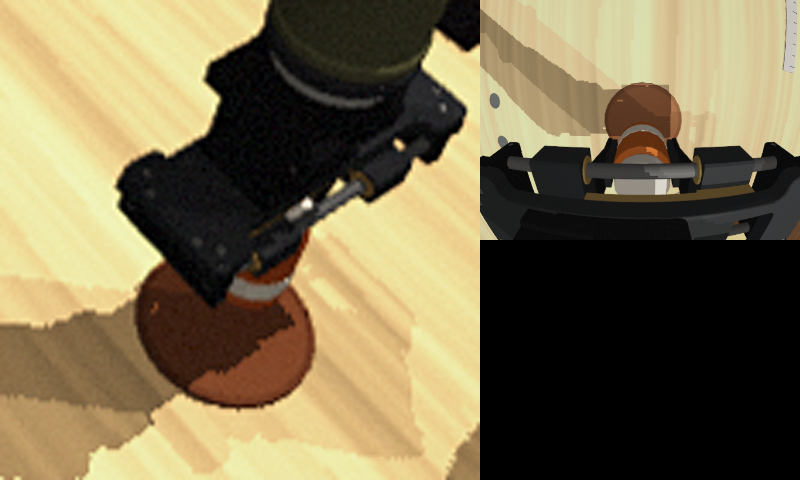

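The jar is over the mat: mat centre at crop (225,325), jar base agreeing with the prediction within 2 px. Lowering.

```bash
python3 -m crank '[20,1,1,0,0,0,40, 20,0,0,0,0,0,40, 12,0,0,0,0,0,40, 4,0,0,0,0,0,40, 0,0,0,0,0,0,40]' && python3 -m crank '[1,0,0,0,0,0,40, 1,0,0,0,0,0,40, 1,0,0,0,0,0,40, 1,0,0,0,0,0,40, 0,0,0,0,0,0,40]'
```

```text
time: 13.85
position: [0.5618, -0.3372, 0.2165]
tool_rot: [1.21, 1.209, -1.21]
ft_force: [0.7, -0.3, -1.9]
grip_width: 0.541
time: 14.48
position: [0.5618, -0.337, 0.2127]
tool_rot: [1.21, 1.209, -1.21]
ft_force: [-0.4, -0.3, -1.4]
grip_width: 0.54
```

```bash
python3 -m crank '[1,0,0,0,0,0,40, 1,0,0,0,0,0,40, 1,0,0,0,0,0,40, 0,0,0,0,0,0,40, 0,0,0,0,0,0,40]'
```

```text
time: 15.1
position: [0.5619, -0.3371, 0.2099]
tool_rot: [1.21, 1.209, -1.21]
ft_force: [-0.4, -0.0, -0.2]
grip_width: 0.541
```

```bash
python3 -m crank '[0.5,0,0,0,0,0,40, 0.5,0,0,0,0,0,40, 0,0,0,0,0,0,40, 0,0,0,0,0,0,40, 0,0,0,0,0,0,40]'
```

```text
time: 15.72
position: [0.5619, -0.3372, 0.2098]
tool_rot: [1.21, 1.209, -1.209]
ft_force: [-3.2, 1.7, 5.9]
grip_width: 0.537
```

The jar is seated: about 7 N upward and no further descent. Opening gently.

```bash
python3 -m crank '[0,0,0,0,0,0,49, 0,0,0,0,0,0,52, 0,0,0,0,0,0,60, 0,0,0,0,0,0,75, 0,0,0,0,0,0,87]' && python3 -m crank '[0,0,0,0,0,0,87, 0,0,0,0,0,0,87, -5,0,0,0,0,0,87, -20,0,0,0,0,0,87, -40,0,0,0,0,0,87]' && python3 -m crank '[-40,0,0,0,0,0,87, -40,0,0,0,0,0,87, 0,0,-60,0,0,0,87, 0,0,-60,0,0,0,87, 0,0,-60,0,0,0,87]' && python3 -m crank '[0,0,-30,0,0,0,87, 0,0,0,0,0,0,87, 0,0,0,0,0,0,87, 0,0,0,0,0,0,87, 0,0,0,0,0,0,87]'
python3 - <<'E'
from h import *
a=snap('side','s6.png')
for d in ctrl.mark_of('side','amber_jar')[:2]: print(d['at'],d['confidence'],onplane('side',d['at'],.006))
b=snap('top','t6.png')
for d in ctrl.mark_of('top','amber_jar')[:2]: print(d['at'],d['confidence'],onplane('top',d['at'],.006))
o=np.zeros((480,800,3),np.uint8);o[:,:480]=cv2.resize(a[250:390,340:480],(480,480),interpolation=cv2.INTER_CUBIC);o[:240,480:]=cv2.resize(b,(320,240));o[240:480,480:]=cv2.resize(b[150:210,395:475],(320,240))
cv2.imwrite('pics/c6.png',o[:,:,::-1])
E
```

```text
time: 16.35
position: [0.5619, -0.3371, 0.2087]
tool_rot: [1.21, 1.209, -1.21]
ft_force: [0.0, 0.9, 0.1]
grip_width: 0.835
time: 16.98
position: [0.5615, -0.3367, 0.2742]
tool_rot: [1.21, 1.211, -1.211]
ft_force: [0.6, -0.4, 0.8]
grip_width: 1.003
time: 17.6
position: [0.5618, -0.1557, 0.3556]
tool_rot: [1.212, 1.207, -1.209]
ft_force: [2.0, 0.3, -0.3]
grip_width: 1.001
time: 18.23
position: [0.5619, -0.1285, 0.3539]
tool_rot: [1.211, 1.207, -1.212]
ft_force: [-0.4, -0.8, -0.2]
grip_width: 1.0
[415.8, 335.4] 0.71 [ 0.56121631 -0.34073851  0.006     ]
[440.9, 179.7] 0.7 [ 0.56294536 -0.34512646  0.006     ]
```

View pics/c6.png

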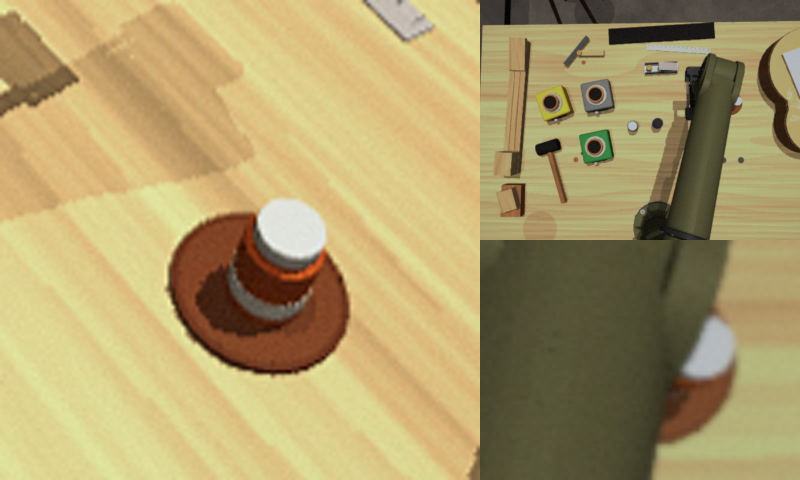

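The jar stands upright on the mat (cap at crop 291,230) and the gripper is clear. A precise centring check follows.

Run:
```python
from h import *
im=cv2.imread('pics/s6.png');H,S,V=cv2.split(cv2.cvtColor(im,cv2.COLOR_BGR2HSV))
m=np.zeros(S.shape,np.uint8);w=(slice(300,335),slice(408,440));m[w]=((S<60)&(V>150))[w]
c=max(cv2.findContours(m,0,1)[0],key=cv2.contourArea);e=cv2.fitEllipse(c);print('cap',e[0],e[1],onplane('side',e[0],.0815),onplane('side',e[0],.084))
for P in ([.562,-.338,.006],[.562,-.338,.084]): print(proj('side',P))
# mat outline overlay with jar outline predicted
o=cv2.resize(im[290:370,370:460],None,fx=6,fy=6,interpolation=cv2.INTER_CUBIC)
def circ(x,y,z,r,col):
    p=np.array([(proj('side',[x+r*np.cos(t),y+r*np.sin(t),z])-[370,290]+.5)*6 for t in np.linspace(0,2*np.pi,60)]);cv2.polylines(o,[p.astype(np.int32)],True,col,1)
circ(.562,-.338,.006,.055,(0,255,0));circ(.562,-.338,.006,.024,(255,255,0));circ(.562,-.338,.084,.0205,(255,0,255))
cv2.imwrite('pics/c7.png',o)
```

```text
cap (424.631591796875, 316.0739440917969) (15.493913650512695, 20.348167419433594) [ 0.56356596 -0.34046208  0.0815    ] [ 0.56198173 -0.34123769  0.084     ]
[415.15296177 334.24178474]
[423.47384957 314.88157797]
```

View pics/c7.png

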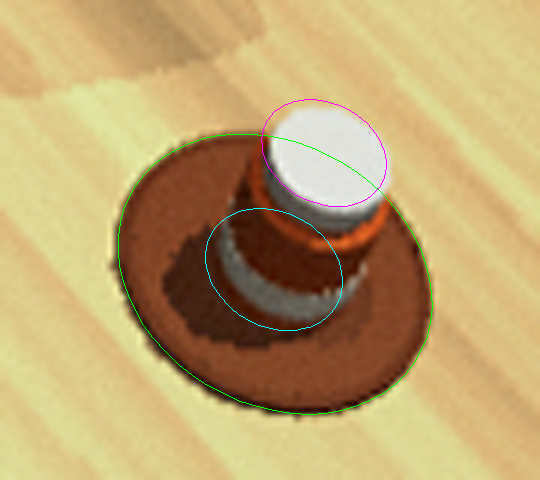

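The mat outline fits the picture. The cap is about 1.5 px (roughly 3 mm) from the ideal spot, so the jar is upright and near the centre. Handing in.

Run:
```python
from h import *
print(ctrl.close_job(), ctrl.get_state()['time'])
```

```text
the job is handed in; nothing more can be done
the job is handed in; nothing more can be done
```

I pressed the amber jar down on the grey shaker's orange pad, then stood it upright on the cork mat, let go and handed the job in. The robot's clock read about 18 s of the 46 s allowed at the last reading.

- **Pressing:** the pad stopped sinking at about 19 N, and the picture showed it down on its steel ring. It was held there for more than 1.3 s, with the jar about 2–3 mm off the pad's centre.
- **Placing:** the last side picture showed the jar upright and released near the middle of the mat, with the gripper clear. By its cap it is about 3 mm off centre; the base looked up to about 6 mm off in the same picture.
- **Checks that disagreed:** the top camera's network put the jar about 7 mm off the mat's centre. The arm was half covering the jar in that view, so I trusted the side view, whose network mark put it within about 3 mm.
- **Slip:** one mistyped move would have pushed the gripped jar down. The command was refused before anything moved, and I typed the right one.

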